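Sort two drive gears by tooth count against the master gear

ROBOT

A 7-joint arm with a two-finger parallel gripper is mounted at the origin on the work surface. World frame = base frame: x ahead of the robot, y to its left, z up, the work surface at z = 0. Lengths are in m, angles in rad, forces in N, time in s.
With the tool pointing down it reaches from about 0.4 to 0.85 m from the base axis. Payload 10.4 kg.
Tool frame: the origin (TCP) lies at the very end of the fingers, on their centre line; the grasp point (between the pads) lies 19 mm behind it; z points along the fingers, y is the direction in which the jaws open and shut (so a half turn about z gives the same grasp; the last joint's range is limited). The gripper opens to 87 mm and grips with 3 to 60 N. Pads are 19 mm wide; open, the fingers measure 117 mm over their backs; the gripper's body (75 mm by 190 mm) begins 51 mm behind the grasp point.
Start: joints at [-1.222, 0.332, -0.065, 1.46, 0.022, 1.35, -0.088], TCP at [0.227, 0.582, 0.223] pointing down, gripper open.
Joint ranges: [-2.6, 2.6], [-0.5, 2.12], [-1.47, 1.34], [0.16, 2.42], [-1.27, 4.41], [0.06, 2.06], [-2.6, 2.6]. Speed limits (rad/s): [2.22, 2.22, 2.79, 2.79, 3.14, 3.14, 3.14].

INTERFACE

Orientations are given as a unit quaternion [x, y, z, w].
In Python, from bench import read_state, imaging, r gives the robot as it stands. The module is installed in compiled form; this text tells all that it offers.
- The arm moves only by the tool move_arm, never from a script. Its argument "series" is a list of rows, each a list of 4 numbers: the shift along the tool's x, y, z in m, then the turn about the tool's z in rad. In form: [[x, y, z, roll], ...]. A call has 1 to 20 rows; each row is the pose to reach, as a shift and turn from the pose commanded when the call began, along the tool's axes at that moment; what a row does not reach only later rows make up. A row lasts 1/10 s, in which the tool goes at most 50 mm and 8.59 degrees, less where a joint would pass 70% of its speed; a pose out of reach is approached as far as the arm can. A call with a gripper value outside its range is refused whole. "claw" is the gripper's target within -1 to 1 (fully open at 1, half-way at 0, shut at -1), set as the call begins (left out, the last holds). The fingers move at their own pace and stop on an object; "newtons" is the grip in N (left out, the last holds). Time passes only in rows, so rows that repeat a pose let the fingers close. It gives the time, the measured TCP pose, the force and the opening at its end, in the units of the state.
- read_state(): the state, without advancing time (a new reading comes with each control period).
- imaging.camera(name): name is "scene" or "top" or "wrist"; returns (picture, depth): 384x512x3 uint8, red, green, blue; 384x512 float32, m along the optical axis (not along the pixel's ray), 0 where there is no reading.
- imaging.get_calibration(name): a dict with "camera_matrix" (3x3 intrinsics, pixels), "k1" (the pictures are not rectified: a ray, as slopes to the right and down, at radius r is drawn at 1 + k1 r^2 times it, then the intrinsics apply), "R" (3x3) and "t" (3): a world point X has camera coordinates R X + t. Camera axes: x right, y down, z forward; pixel columns grow to the right and rows downward; lengths in m; the calibration is good to about 2 mm. A picture is of the moment at which its call begins: read the wrist's pose just before it. get_calibration takes no time and is no camera call; for the wrist camera it gives the pose at the moment of the call.
- r.close_job(): hands the job in, once; it reports no verdict.
The state is a dict: "time": time; "joint_positions": joint angles; "joint_vel": joint speeds; "joint_torque": joint torques, N m; "ee_pos": TCP position; "eef_rot": TCP orientation; "ft_force": force on the tool from outside, world axes, zero at the start; "torque": the same for the moment, N m; "width": finger opening in m.
Only numpy, scipy, OpenCV 4.12 (cv2) and the standard library are available. Lean on these libraries where they do the work, as an engineer would, in place of code of your own. Each camera call takes 0.05 s, during which the arm holds its last target.

TASK

Two white plastic gears of the same size lie on the steel check plate: one has 14 teeth, the other 18. Slide the 14-tooth gear up to the brass master gear on the test post until its teeth are in full mesh, then roll it round the master, still in mesh, until the master has turned by two teeth or more, and leave it there in mesh; slide the 18-tooth gear wholly inside the green tape square for rejects. Keep both gears flat on the plate, and leave the other things where they are.

Things in the scene. Friction and masses are not known exactly. Their poses are not given: they have to be found in the camera images.
- gear14_centre (a point): Centre (half-way up) of the 14-tooth spur gear: white plastic, 80 mm over the tooth tips, 57.5 mm over the roots, module 5 mm, teeth 18 mm high along the axis, a 28 mm wide hub 2 mm higher; about 0.12 kg, friction on the plate about 0.6. It lies flat and loose on the dark steel plate (top at z = 12 mm): teeth from z = 12 to 30 mm. z axis = gear axis, up; x axis through a tooth.
- gear18_centre (a point): Centre (half-way up) of the 18-tooth spur gear: white plastic, same outside diameter (80 mm), height and hub as the 14-tooth gear but finer teeth (module 4 mm). Also flat and loose on the plate. One gear lies nearer the robot than the other, either way round.
- master_centre (a point): Centre of the fixed test post, left or right on the plate, half-way up the brass master gear turning on it: 12 teeth, module 5 mm, 70 mm over the tips, teeth from 3 to 21 mm above the plate, nut and post end to 41 mm. Axes in full mesh with the 14-tooth gear: 64 to 65 mm apart (up to 69 counts); tip on tip: 75 mm, then ease off, shift a few mm sideways and press again.
- master_mark (a point): Small black dot on top of the master gear, 20.5 mm from its axis, in line with a tooth; it turns with the master.
- master (a joint): Angle of the master gear on its post, rad, anticlockwise from above positive, no stops, turned by less than 0.2 N of push at its teeth; one tooth is 0.524 rad. The start angle is any. Slid round the post without turning about its own axis, the meshed gear turns the master by 2.2 times the angle it travels round the post.
- reject_centre (a point): Middle of the square of flat green tape on the plate (on the side opposite the master gear), at plate level; the clear square inside the tape measures 134 x 134 mm and its sides run along this point's x and y axes. The 80 mm gear is wholly inside when its centre is within 27 mm of the middle along both. The tape is flat: nothing to climb.
- splined_hub: Bystander: steel splined hub, flange 34 mm wide, 26 mm high, standing on the plate between the two gears. Origin at its underside.
- sprocket: Bystander: steel chain sprocket, 64 mm wide, 14 mm high, lying at the far left of the plate.
- oil_bottle: Bystander: amber glass bottle, 48 mm wide, 110 mm high, at the far right of the plate.
- caliper: Bystander: steel caliper, 200 mm long, lying on the bench to the left of the plate.
- beaker: Bystander: glass beaker, 88 mm wide, 112 mm high, on the bench to the left.
- flask: Bystander: conical glass flask, 100 mm wide, 130 mm high, on the bench to the right.
- syringe: Bystander: plastic syringe, 150 mm long, lying on the bench to the right.
- wrench: Bystander: small steel wrench, 180 mm long, lying on the bench to the right.
- gear14: The 14-tooth gear as a body, origin at the middle of its underside.
- gear18: The 18-tooth gear as a body, origin at the middle of its underside.
There are look-alikes about, which are no part of the job. Leave any pink look-alike of the gear14 alone.

How it is judged:
By the outcome, as a careful person would: the job done as asked, in the order asked, and still so for the second after the job is handed in, with the robot touching nothing.
It also fails if it takes over 54 s, if anything falls off the work surface, if the arm or the gripper's body presses on something with over 40 N, if the wrist force passes 120 N, or if a joint passes its speed limit or range.

## Working session

There is one attempt and no reset: what is moved stays moved. The work goes in short steps, Python scripts to look and compute and a tool call to move; the robot and the scene stay as the last step left them, time stands still between calls to the robot, and variables do not carry over. Pictures are saved under pics/ and viewed, and the job is handed in when it is done.

Besides the shell and the picture viewer there is one more tool, called after "Request:" as name(argument=value, ...) on one line, values as JSON. move_arm: Moves the arm, as the interface text tells. Its arguments: {"type":"object","properties":{"series":{"type":"array","items":{"type":"array","items":{"type":"number"}}},"claw":{"type":"number"},"newtons":{"type":"number"}},"required":["series"]}

```bash
mkdir -p pics && ls && python3 - <<'E'
from bench import read_state, imaging, r
import cv2, numpy as np
s=read_state()
for k in ("time","ee_pos","eef_rot","ft_force","width"): print(k,s[k])
for n in ("scene","top"):
    p,d=imaging.camera(n); cv2.imwrite(f"pics/{n}0.png",p[:,:,::-1]); np.savez(f"{n}0.npz",p=p,d=d)
    c=imaging.get_calibration(n); print(n,c)
    np.savez(f"{n}cal.npz",**c)
E
```

```text
pics
time 0.0
ee_pos [0.22692479 0.58195125 0.22176013]
eef_rot [ 1.84797629e-01  9.82776352e-01 -6.86383708e-04 -9.05358407e-05]
ft_force [-0.7766208   0.57032738  0.04856035]
width 0.0871608249547102
scene {'camera_matrix': array([[405.09065844,   0.        , 253.91445853],
       [  0.        , 405.09065844, 192.87025767],
       [  0.        ,   0.        ,   1.        ]]), 'k1': -0.05018802930552508, 'R': array([[ 0.36781849,  0.9298923 , -0.00314228],
       [ 0.62385753, -0.24926961, -0.74072022],
       [-0.6895733 ,  0.27049026, -0.67180629]]), 't': array([-0.20560826, -0.26778007,  1.4902295 ])}
top {'camera_matrix': array([[405.9921728 ,   0.        , 251.84153105],
       [  0.        , 405.9921728 , 192.66364909],
       [  0.        ,   0.        ,   1.        ]]), 'k1': -0.06947134566906144, 'R': array([[ 0.02203164, -0.99933054,  0.02920761],
       [-0.98218657, -0.02708834, -0.18594557],
       [ 0.18661227, -0.02459063, -0.98212584]]), 't': array([-0.02006454,  0.50445808,  1.19622171])}
```

View pics/scene0.png

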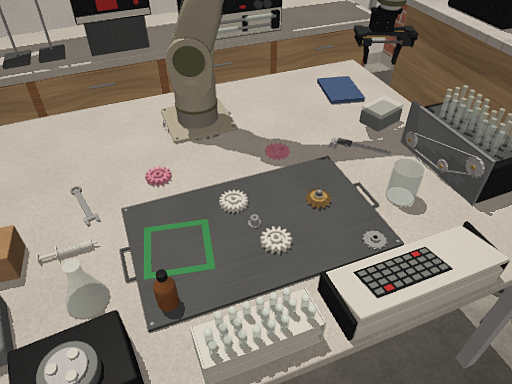

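View pics/top0.png

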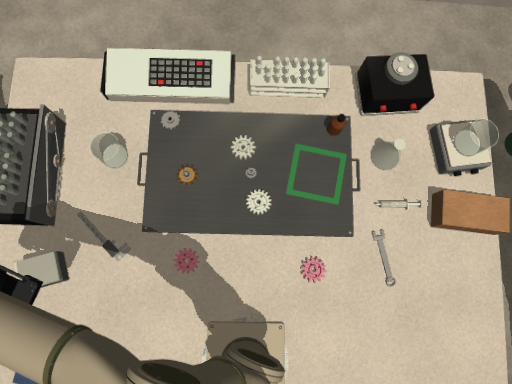

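The top view shows white gears at about (243,147) and (259,202), the master at (187,175), the green square at (317,174) and the hub at (251,173). The pink look-alikes lie off the plate. Next I'll measure positions and count teeth.

```bash
cat > h.py <<'E'
import numpy as np, cv2
def undist(cal,uv):
    K=cal["camera_matrix"];k=float(cal["k1"])
    uv=np.atleast_2d(np.asarray(uv,float))
    D=np.array([k,0,0,0.])
    return cv2.undistortPoints(uv.reshape(-1,1,2),K,D,None,None,None).reshape(-1,2) if False else cv2.undistortPoints(uv.reshape(-1,1,2),K,D).reshape(-1,2)
def onplane(cal,uv,z):
    n=undist(cal,uv);R=cal["R"];t=cal["t"]
    rays=np.c_[n,np.ones(len(n))]@R   # R^T ray
    C=-R.T@t
    s=(z-C[2])/rays[:,2]
    return C+rays*s[:,None]
def proj(cal,X):
    X=np.atleast_2d(X)
    p,_=cv2.projectPoints(X.reshape(-1,1,3).astype(float),cv2.Rodrigues(cal["R"])[0],cal["t"].astype(float),cal["camera_matrix"],np.array([float(cal["k1"]),0,0,0.]))
    return p.reshape(-1,2)
def rect(cal,img,cx,cy,half,z,N=400):
    """orthophoto of plane z: up=+x, left=+y"""
    g=np.linspace(half,-half,N)
    xx,yy=np.meshgrid(cx+g,cy+g,indexing='ij')
    P=proj(cal,np.stack([xx,yy,np.full_like(xx,z)],-1).reshape(-1,3)).reshape(N,N,2).astype(np.float32)
    return cv2.remap(img,P[...,0],P[...,1],cv2.INTER_CUBIC)
E
python3 - <<'E'
from h import *
for n in ("top","scene"):
    f=np.load(f"{n}0.npz");cal=dict(np.load(f"{n}cal.npz"));p=f["p"];d=f["d"]
    hsv=cv2.cvtColor(p,cv2.COLOR_RGB2HSV)
    wh=((hsv[...,1]<50)&(hsv[...,2]>150)).astype(np.uint8)
    br=((hsv[...,0]>8)&(hsv[...,0]<24)&(hsv[...,1]>120)&(hsv[...,2]>60)).astype(np.uint8)
    gr=((hsv[...,0]>50)&(hsv[...,0]<80)&(hsv[...,1]>100)).astype(np.uint8)
    for nm,m,z in(("white",wh,.030),("brass",br,.033),("green",gr,.012)):
        k,l,st,ce=cv2.connectedComponentsWithStats(m)
        for i in range(1,k):
            if st[i,4]<60: continue
            P=onplane(cal,ce[i],z)[0]
            if .3<P[0]<.8 and abs(P[1])<.4:
                c,rad=cv2.minEnclosingCircle(np.argwhere(l==i)[:,::-1].astype(np.float32))
                cp=onplane(cal,np.array(c),z)[0]
                print(n,nm,st[i],ce[i].round(1),P.round(4),"circ",np.round(c,1),round(rad,1),cp.round(4),d[int(ce[i][1]),int(ce[i][0])])
    
f=np.load("top0.npz");cal=dict(np.load("topcal.npz"));
c,s=np.load("scenecal.npz"),np.load("scene0.npz")
a=[rect(cal,f["p"],x,y,.05,.03,266) for x,y in((.665,.015),(.53,-.03),(.6,.15))]
b=[rect(dict(c),s["p"],x,y,.05,.03,266) for x,y in((.665,.015),(.53,-.03),(.6,.15))]
cv2.imwrite("pics/ortho0.png",np.vstack([np.hstack(a),np.hstack(b)])[:,:,::-1])
E
```

```text
top white [231 135  25  24 324] [242.7 146.6] [0.6563 0.0243 0.03  ] circ [242.9 146.3] 12.1 [0.6574 0.0237 0.03  ] 1.3073751
top white [246 189  25  25 391] [258.3 201.3] [ 0.4815 -0.0285  0.03  ] circ [258.3 201.2] 12.7 [ 0.4818 -0.0286  0.03  ] 1.2725681
top brass [331 116  15  20 173] [337.1 125.4] [ 0.7368 -0.2791  0.033 ] circ [336.8 125.5] 9.9 [ 0.7365 -0.2781  0.033 ] 1.2453657
top brass [177 165  21  21 193] [187.  175.3] [0.5571 0.1954 0.033 ] circ [187. 175.] 10.3 [0.558  0.1954 0.033 ] 1.2466954
top green [ 286  144   61   61 1010] [316.4 174.2] [ 0.5775 -0.2138  0.012 ] circ [316.5 174. ] 36.3 [ 0.5781 -0.2142  0.012 ] 1.2991152
scene white [    0    93   354   291 41783] [125.9 231. ] [ 0.4914 -0.3292  0.03  ] circ [176.5 236. ] 208.0 [ 0.5566 -0.211   0.03  ] 1.0833312
scene white [  326   155   186   165 13087] [422.6 231.4] [0.7774 0.3828 0.03  ] circ [417.3 229. ] 106.2 [0.7654 0.3753 0.03  ] 1.081749
scene white [357 186  17  19  72] [364.6 195.2] [0.6031 0.3191 0.03  ] circ [365. 195.] 12.0 [0.6026 0.3207 0.03  ] 1.182784
scene white [219 190  29  20 366] [233.  1
[... 179 characters left out ...]
5] 15.5 [0.6544 0.0211 0.03  ] 1.034598
scene white [362 231  26  18 230] [374.4 238.8] [0.7517 0.2517 0.03  ] circ [374.5 240. ] 12.7 [0.7552 0.2497 0.03  ] 1.0270035
scene white [124 252  11  26 172] [129.2 264.4] [ 0.6038 -0.3382  0.03  ] circ [128.5 264.5] 12.7 [ 0.6035 -0.3399  0.03  ] 1.0036867
scene brass [306 189  25  20 278] [317.9 199. ] [0.5703 0.1871 0.033 ] circ [318. 198.] 12.2 [0.5669 0.1892 0.033 ] 1.1238147
scene brass [153 277  26  35 631] [165.8 294.3] [ 0.7206 -0.2748  0.033 ] circ [166.  293.9] 17.1 [ 0.7197 -0.274   0.033 ] 0.8431576
scene green [ 144  219   71   61 1233] [177.6 248.7] [ 0.5832 -0.2171  0.012 ] circ [175.5 249.5] 43.2 [ 0.5837 -0.2226  0.012 ] 1.0188404
```

View pics/ortho0.png

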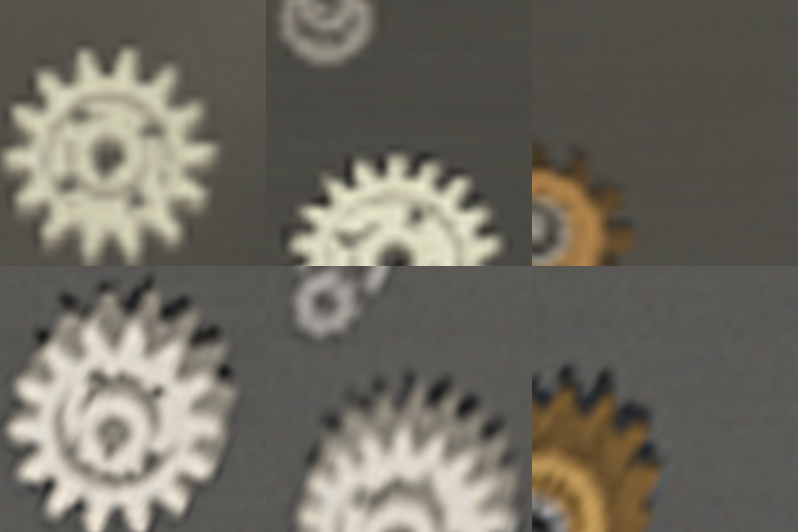

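```bash
python3 - <<'E'
from h import *
f=np.load("top0.npz");cal=dict(np.load("topcal.npz"))
sc,s=dict(np.load("scenecal.npz")),np.load("scene0.npz")
outs=[]
for cname,cl,im in(("top",cal,f["p"]),("scene",sc,s["p"])):
    row=[]
    for nm,x,y,z,r0 in(("far",.657,.0235,.03,.034),("near",.482,-.029,.03,.034),("master",.56,.194,.033,.030)):
        o=rect(cl,im,x,y,.05,z,266); 
        g=cv2.cvtColor(o,cv2.COLOR_RGB2GRAY)
        if nm!="master":
            m=(g>130).astype(np.uint8)
            n,l,st,ce=cv2.connectedComponentsWithStats(m); i=1+st[1:,4].argmax()
            (cx,cy),rr=cv2.minEnclosingCircle(np.argwhere(l==i)[:,::-1].astype(np.float32))
            c=cx,cy
        else: c=(133,133)
        pol=cv2.warpPolar(g,(266,720),c,133,cv2.WARP_POLAR_LINEAR)
        k=int(r0/.05*133)
        F=np.abs(np.fft.rfft(pol[:,k-4:k+5].mean(1).astype(float)))
        print(cname,nm,"centre",x+(132.5-c[1])*.1/265,y+(132.5-c[0])*.1/265, {q:int(F[q]) for q in range(8,22)})
        row.append(o)
    outs.append(np.hstack(row))
cv2.imwrite("pics/ortho1.png",np.vstack(outs)[:,:,::-1])
# green inner square
p=f["p"];hsv=cv2.cvtColor(p,cv2.COLOR_RGB2HSV)
for cname,cl,im in(("top",cal,f["p"]),("scene",sc,s["p"])):
    hsv=cv2.cvtColor(im,cv2.COLOR_RGB2HSV)
    gr=((hsv[...,0]>50)&(hsv[...,0]<80)&(hsv[...,1]>100)).astype(np.uint8)
    cs,_=cv2.findContours(gr,cv2.RETR_EXTERNAL,cv2.CHAIN_APPROX_NONE)
    c=max(cs,key=cv2.contourArea)
    W=onplane(cl,c.reshape(-1,2),.012)[:,:2].astype(np.float32)
    print(cname,cv2.minAreaRect(W))
E
```

```text
top far centre 0.6564151392522848 0.023333748295622053 {8: 6070, 9: 738, 10: 831, 11: 1114, 12: 1831, 13: 331, 14: 480, 15: 264, 16: 705, 17: 173, 18: 254, 19: 163, 20: 252, 21: 163}
top near centre 0.4820791614460495 -0.028341292471255896 {8: 4978, 9: 1026, 10: 381, 11: 2193, 12: 2718, 13: 364, 14: 400, 15: 1335, 16: 843, 17: 314, 18: 47, 19: 615, 20: 189, 21: 420}
top master centre 0.5598113207547171 0.193811320754717 {8: 535, 9: 1048, 10: 537, 11: 92, 12: 95, 13: 271, 14: 277, 15: 106, 16: 123, 17: 37, 18: 64, 19: 105, 20: 44, 21: 52}
scene far centre 0.6585647053268721 0.018442759387897995 {8: 6679, 9: 2204, 10: 942, 11: 1110, 12: 3605, 13: 1616, 14: 1540, 15: 674, 16: 597, 17: 983, 18: 213, 19: 465, 20: 500, 21: 157}
scene near centre 0.4844514453815964 -0.03252053660266804 {8: 3030, 9: 2568, 10: 1497, 11: 719, 12: 1381, 13: 228, 14: 391, 15: 369, 16: 89, 17: 568, 18: 112, 19: 72, 20: 86, 21: 220}
scene master centre 0.5598113207547171 0.193811320754717 {8: 342, 9: 772, 10: 1194, 11: 210, 12: 363, 13: 615, 14: 625, 15: 301, 16: 298, 17: 252, 18: 137, 19: 237, 20: 65, 21: 103}
top ((0.580586850643158, -0.21378064155578613), (0.16991159319877625, 0.16983415186405182), 79.4830551147461)
scene ((0.5766205191612244, -0.21558085083961487), (0.1683928668498993, 0.17079190909862518), 79.65288543701172)
```

View pics/ortho1.png

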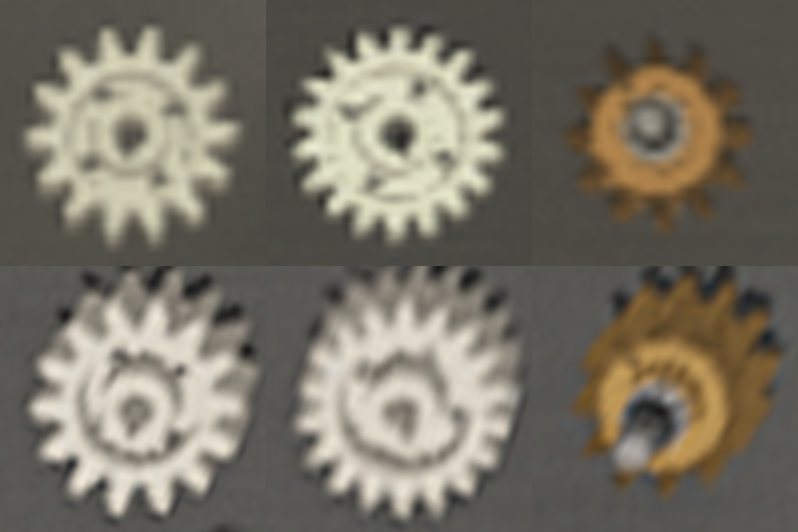

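The far gear has 14 teeth by eye and the near one 18. My FFT sampled the wrong radius, so I'll fix that and get the tooth phases.

```bash
cat >> h.py <<'E'
def phase(o,c,half,r0,r1,ns):
    """o gray ortho (up=+x,left=+y); returns amps and tooth angle (deg, world, mod pitch)"""
    N=o.shape[0]; px=2*half/(N-1)
    th=np.arange(0,360,.5)*np.pi/180
    acc=0
    for r in np.arange(r0,r1,.0005):
        u=(c[0]-r*np.sin(th)/px).astype(np.float32); v=(c[1]-r*np.cos(th)/px).astype(np.float32)
        acc=acc+cv2.remap(o,u[None],v[None],cv2.INTER_LINEAR)[0].astype(float)
    F=np.fft.fft(acc)
    return {n:(int(abs(F[n])/1000),round(float(np.degrees(-np.angle(F[n]))/n%(360/n)),1)) for n in ns}
E
python3 - <<'E'
from h import *
f=np.load("top0.npz");cal=dict(np.load("topcal.npz"))
for nm,x,y,z,r0,r1 in(("far",.6564,.0233,.03,.030,.038),("near",.4821,-.0283,.03,.030,.038),("master",.5595,.1945,.033,.026,.034)):
    o=cv2.cvtColor(rect(cal,f["p"],x,y,.05,z,266),cv2.COLOR_RGB2GRAY)
    print(nm,phase(o,(132.5,132.5),.05,r0,r1,[10,11,12,13,14,15,16,17,18,19]))
o=cv2.resize(rect(cal,f["p"],.5595,.1945,.045,.033,266),(600,600),interpolation=cv2.INTER_CUBIC)
cv2.imwrite("pics/m0.png",o[:,:,::-1])
E
```

```text
far {10: (10, 34.7), 11: (5, 19.6), 12: (8, 3.9), 13: (50, 20.8), 14: (269, 14.3), 15: (46, 19.5), 16: (10, 13.8), 17: (7, 17.0), 18: (8, 11.1), 19: (5, 5.3)}
near {10: (8, 32.1), 11: (2, 25.0), 12: (1, 21.5), 13: (7, 15.2), 14: (16, 16.4), 15: (6, 6.6), 16: (12, 20.7), 17: (71, 19.3), 18: (275, 19.2), 19: (30, 9.5)}
master {10: (15, 16.2), 11: (23, 31.0), 12: (15, 15.7), 13: (30, 19.0), 14: (6, 22.3), 15: (3, 17.0), 16: (4, 17.7), 17: (1, 2.1), 18: (5, 9.9), 19: (2, 0.6)}
```

View pics/m0.png

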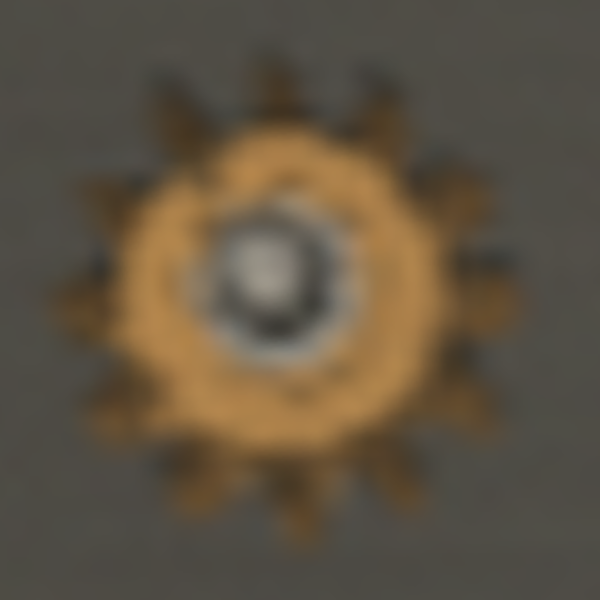

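```bash
cat >> h.py <<'E'
def go(x,y,z,jaw=None):
    from bench import read_state
    from scipy.spatial.transform import Rotation as Ro
    s=read_state(); R=Ro.from_quat(s["eef_rot"]).as_matrix()
    sh=R.T@(np.array([x,y,z])-s["ee_pos"])
    ja=np.degrees(np.arctan2(R[1,1],R[0,1]))
    out=None
    if jaw is not None:
        d=(jaw-ja+90)%180-90; out=round(float(-np.radians(d)),4)
    print("t",round(s["time"],2),"pos",s["ee_pos"].round(4),"jaw",round(ja,2),"F",s["ft_force"].round(1),"w",round(s["width"],4),"tilt",R[2,2].round(5))
    print(" shift",sh.round(4).tolist(),"roll",out)
E
python3 -c "
from h import *
go(.6564,.0233,.20,27.2)"
```

```text
t 0.1 pos [0.2269 0.582  0.2218] jaw 68.7 F [-0.1  0.2  0.1] w 0.0869 tilt -1.0
 shift [-0.6031, -0.3645, 0.0223] roll 0.7243
```

Request:
move_arm(series=[[-0.015,-0.009,0,0.02],[-0.045,-0.027,0,0.06],[-0.085,-0.05,0,0.12],[-0.125,-0.076,0.002,0.18],[-0.165,-0.1,0.004,0.23],[-0.205,-0.124,0.006,0.28],[-0.245,-0.148,0.008,0.33],[-0.285,-0.172,0.01,0.38],[-0.325,-0.196,0.012,0.43],[-0.365,-0.22,0.014,0.48],[-0.405,-0.245,0.016,0.53],[-0.445,-0.269,0.018,0.58],[-0.485,-0.293,0.02,0.63],[-0.525,-0.317,0.022,0.67],[-0.56,-0.338,0.022,0.7],[-0.585,-0.353,0.022,0.7243],[-0.6,-0.3625,0.022,0.7243],[-0.6031,-0.3645,0.022,0.7243],[-0.6031,-0.3645,0.022,0.7243]], claw=1)

```text
time: 2.0
ee_pos: [0.6561, 0.0238, 0.2004]
eef_rot: [0.521, 0.854, 0.0, -0.0]
ft_force: [-0.1, 0.8, 0.1]
width: 0.0868
```

```bash
cat >> h.py <<'E'
def snap(n,tag):
    from bench import imaging
    c=imaging.get_calibration(n); p,d=imaging.camera(n)
    cv2.imwrite(f"pics/{tag}.png",p[:,:,::-1]); np.savez(f"{tag}.npz",p=p,d=d,**c)
    return p,d,c
E
python3 - <<'E'
from h import *
go(.6564,.0233,.20,27.2)
p,d,c=snap("wrist","w1"); print(c)
E
```

```text
t 2.0 pos [0.6561 0.0238 0.2004] jaw 27.2 F [-0.1  0.8  0.1] w 0.0868 tilt -1.0
 shift [-0.0006, 0.0, 0.0004] roll 0.0001
{'camera_matrix': array([[338.95561992,   0.        , 253.76142334],
       [  0.        , 338.95561992, 187.38789382],
       [  0.        ,   0.        ,   1.        ]]), 'k1': -0.07986226304244047, 'R': array([[ 8.89320014e-01,  4.57285158e-01,  4.43727900e-04],
       [ 4.41399253e-01, -8.58678126e-01,  2.60458394e-01],
       [ 1.19484777e-01, -2.31435002e-01, -9.65484970e-01]]), 't': array([-0.59446648, -0.29554947,  0.29433494])}
```

View pics/w1.png

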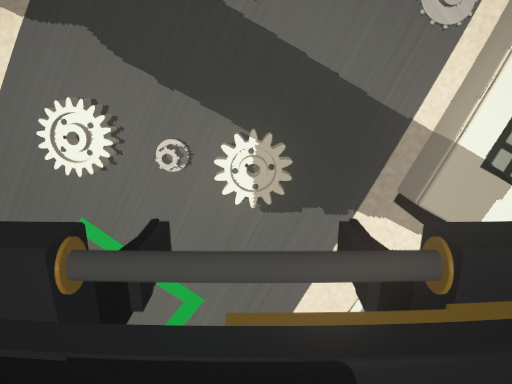

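The wrist view shows the 14-tooth gear at (253,168), the hub at (172,155) and the 18-tooth gear at (74,138). I'll refine the gear centre and phase from it.

```bash
cat >> h.py <<'E'
def gearfit(cal,p,x,y,z=.03,thr=110,half=.05,N=500,lo=.0285,hi=.0385,ns=(14,18),tag=None):
    o=rect(cal,p,x,y,half,z,N); g=cv2.cvtColor(o,cv2.COLOR_RGB2GRAY); px=2*half/(N-1)
    m=(g>thr).astype(np.uint8)
    n,l,st,ce=cv2.connectedComponentsWithStats(m); i=1+st[1:,4].argmax()
    c,rr=cv2.minEnclosingCircle(np.argwhere(l==i)[:,::-1].astype(np.float32))
    M=cv2.moments((l==i).astype(np.uint8),True); cc=(M['m10']/M['m00'],M['m01']/M['m00'])
    w=lambda c:(round(x+((N-1)/2-c[1])*px,4),round(y+((N-1)/2-c[0])*px,4))
    print("circle",w(c),"r",round(rr*px,4),"centroid",w(cc),"area",M['m00']*px*px*1e6,phase(g,c,half,lo,hi,ns))
    if tag: cv2.imwrite(f"pics/{tag}.png",o[:,:,::-1])
    return w(c)
E
python3 - <<'E'
from h import *
f=dict(np.load("w1.npz"))
gearfit(f,f["p"],.656,.0235)
gearfit(f,f["p"],.482,-.0285)
h=onplane(f,[[172,155],[161,155],[188,155]],.038);print("hub",h.round(4))
E
```

```text
circle (0.6548, 0.0224) r 0.0409 centroid (0.6547, 0.0226) area 3823.077015754957 {14: (431, 14.3), 18: (10, 15.9)}
circle (0.4828, -0.0275) r 0.0434 centroid (0.4828, -0.0291) area 4235.5251585335 {14: (5, 3.9), 18: (220, 19.1)}
hub [[ 0.5787  0.0013  0.038 ]
 [ 0.5691 -0.0035  0.038 ]
 [ 0.5926  0.0084  0.038 ]]
```

```bash
python3 -c "
from h import *
go(.6552,.0227,.016,52.9)
f=dict(np.load('topcal.npz'));print(onplane(f,[[251,173]],.038))"
```

```text
t 2.05 pos [0.6559 0.0249 0.2005] jaw 27.28 F [0.3 0.9 0.3] w 0.0871 tilt -1.0
 shift [-0.0019, -0.0017, 0.1845] roll -0.4471
[[ 0.5689157  -0.00380022  0.038     ]]
```

Request:
move_arm(series=[[0,-0.0013,0.005,-0.1],[0,-0.0013,0.02,-0.22],[0,-0.0013,0.045,-0.34],[0,-0.0013,0.075,-0.4485],[0,-0.0013,0.105,-0.4485],[0,-0.0013,0.125,-0.4485],[0,-0.0013,0.135,-0.4485],[0,-0.0013,0.14,-0.4485],[0,-0.0013,0.14,-0.4485]])

```text
time: 2.95
ee_pos: [0.6553, 0.0239, 0.0609]
eef_rot: [0.318, 0.948, 0.0, 0.0]
ft_force: [0.4, -0.4, 0.5]
width: 0.087
```

```bash
python3 - <<'E'
from h import *
go(.6552,.0227,.016,52.9)
p,d,c=snap("wrist","w2"); gearfit(c,p,.655,.0235,tag="w2o")
E
```

```text
t 2.95 pos [0.6553 0.0239 0.0609] jaw 52.95 F [ 0.4 -0.4  0.5] w 0.087 tilt -1.0
 shift [-0.0006, -0.001, 0.0449] roll 0.0009
circle (0.6455, 0.0109) r 0.0551 centroid (0.6416, 0.0212) area 4656.969249119482 {14: (34, 13.2), 18: (30, 18.2)}
```

View pics/w2.png

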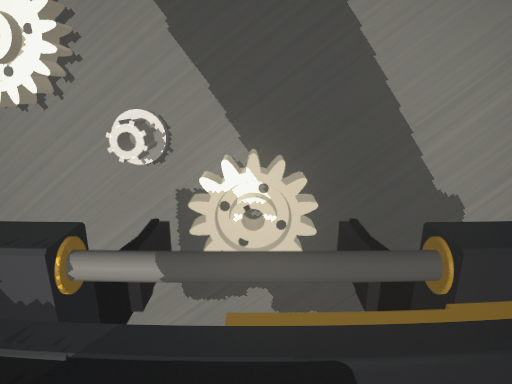

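```bash
python3 - <<'E'
from h import *
f=dict(np.load("w2.npz"))
print(onplane(f,[[188,210],[318,207]],.03).mean(0), onplane(f,[[253.5,216]],.032))
o=rect(f,f["p"],.655,.0225,.05,.03,500);cv2.imwrite("pics/w2o.png",o[:,:,::-1])
E
```

```text
[0.65051904 0.02635481 0.03      ] [[0.65390328 0.02422783 0.032     ]]
```

View pics/w2o.png

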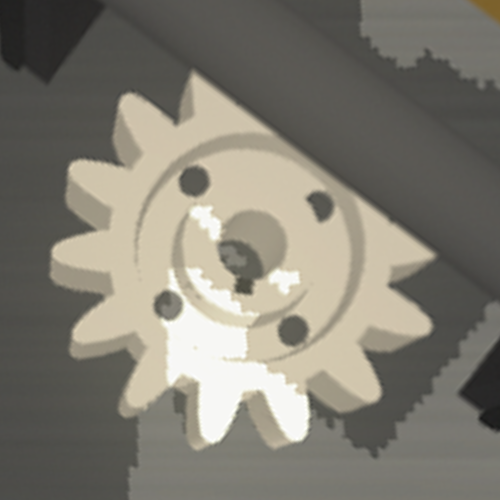

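Request:
move_arm(series=[[0,-0.0007,0.008,0],[0,-0.0007,0.02,0],[0,-0.0007,0.03,0],[0,-0.0007,0.037,0],[0,-0.0007,0.042,0],[0,-0.0007,0.0445,0],[0,-0.0007,0.0445,0]])

```text
time: 3.7
ee_pos: [0.6548, 0.0224, 0.0157]
eef_rot: [0.318, 0.948, -0.0, -0.0]
ft_force: [-1.1, -0.3, 0.0]
width: 0.0872
```

Request:
move_arm(series=[[0,0,0,0],[0,0,0,0],[0,0,0,0],[0,0,0,0],[0,0,0,0]], claw=-0.2, newtons=10)

```text
time: 4.2
ee_pos: [0.6553, 0.0225, 0.0164]
eef_rot: [0.318, 0.948, 0.0, 0.0]
ft_force: [0.2, -0.5, 2.5]
width: 0.0776
```

The width of 77.6 mm means two teeth sit on each pad, so the grip is rigid. Now I'll slide to a waiting point 85 mm from the master.

Request:
move_arm(series=[[0.004,0.005,0,0],[0.011,0.014,0,0],[0.018,0.024,0,0],[0.026,0.032,0,0.02],[0.038,0.033,0,0.04],[0.052,0.033,0,0.07],[0.066,0.033,0,0.1],[0.08,0.033,0,0.13],[0.093,0.033,0,0.16],[0.103,0.033,0,0.1606],[0.109,0.033,0,0.1606],[0.1115,0.033,0,0.1606],[0.1115,0.033,0,0.1606]])

```text
time: 5.5
ee_pos: [0.5858, 0.1173, 0.0163]
eef_rot: [0.393, 0.92, 0.001, -0.0]
ft_force: [-0.8, 2.0, 6.4]
width: 0.0773
```

```bash
python3 - <<'E'
from h import *
go(.5858,.1156,.0158,43.7)
p,d,c=snap("wrist","w3"); snap("top","t3")
E
```

```text
t 5.5 pos [0.5858 0.1173 0.0163] jaw 43.78 F [-0.8  2.   6.4] w 0.0773 tilt -1.0
 shift [-0.0012, -0.0012, 0.0005] roll 0.0013
```

View pics/w3.png

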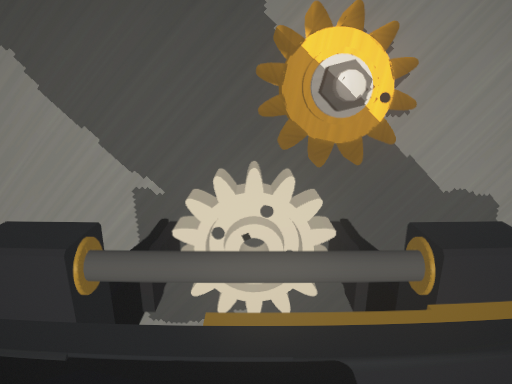

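View pics/t3.png

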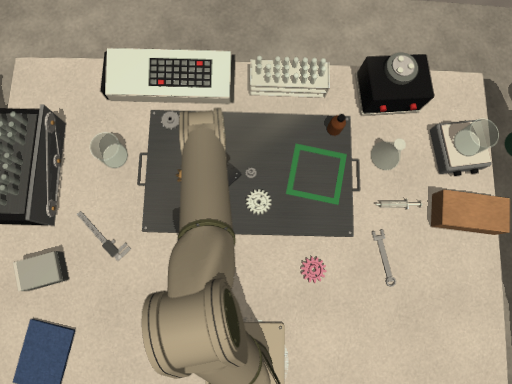

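The wrist view shows the master at about (340,85) with its dot at (385,98), and the held gear at about (253,245). I'll fit both.

```bash
cat >> h.py <<'E'
def masterfit(f,x,y,tag=None,half=.05,N=600):
    p=f["p"];px=2*half/(N-1)
    o=rect(f,p,x,y,half,.033,N); hsv=cv2.cvtColor(o,cv2.COLOR_RGB2HSV)
    m=((hsv[...,0]>8)&(hsv[...,0]<30)&(hsv[...,1]>140)).astype(np.uint8)
    m=cv2.morphologyEx(m,cv2.MORPH_OPEN,np.ones((3,3)))
    n,l,st,ce=cv2.connectedComponentsWithStats(m); i=1+st[1:,4].argmax()
    pts=np.argwhere(l==i)[:,::-1].astype(np.float32)
    c,rr=cv2.minEnclosingCircle(pts)
    w=lambda c:(round(x+((N-1)/2-c[1])*px,4),round(y+((N-1)/2-c[0])*px,4))
    mg=(255*(l==i)).astype(np.uint8)
    print("master circle",w(c),"r",round(rr*px,4),"cen",w(pts.mean(0)),phase(mg,c,half,.027,.0335,(11,12,13)))
    if tag: cv2.imwrite(f"pics/{tag}.png",cv2.circle(o.copy(),(int(c[0]),int(c[1])),int(rr),(0,0,255),1)[:,:,::-1])
    return w(c)
E
python3 - <<'E'
from h import *
f=dict(np.load("w3.npz"))
masterfit(f,.56,.195,"w3m")
f["p"]=f["p"]
g=rect(f,f["p"],.5855,.116,.05,.03,500);cv2.imwrite("pics/w3g.png",g[:,:,::-1])
E
```

```text
master circle (0.5592, 0.195) r 0.0346 cen (np.float32(0.5582), np.float32(0.1939)) {11: (131, 30.3), 12: (691, 2.0), 13: (121, 19.6)}
```

View pics/w3m.png

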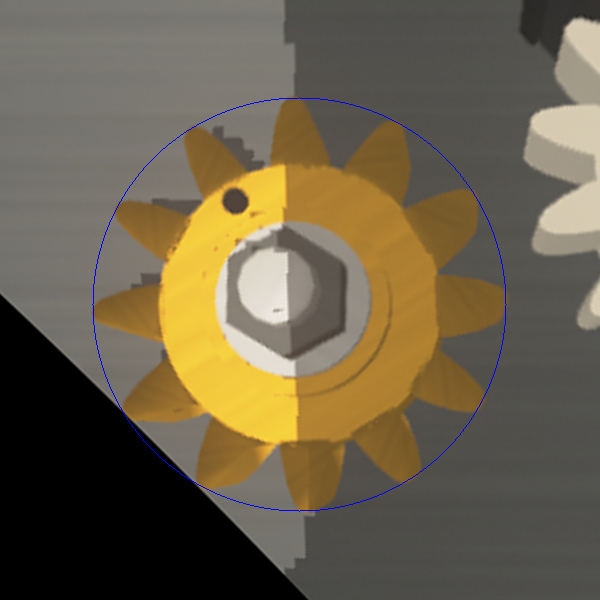

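View pics/w3g.png

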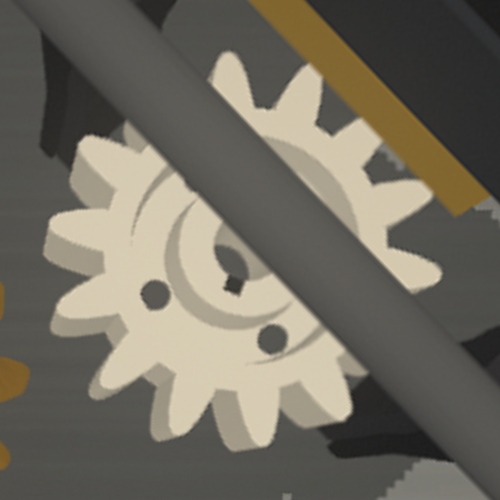

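Measured in one image, the gear is 81.5 mm from the master at −71.5°. A gear tooth faces a master gap to within about 1 mm, so I'll press in radially.

Request:
move_arm(series=[[0.002,0.001,0,0],[0.0045,0.0021,0,0],[0.007,0.0033,0,0],[0.009,0.0042,0,0],[0.011,0.0052,0,0],[0.0125,0.0059,0,0],[0.0135,0.0064,0,0],[0.0135,0.0064,0,0]])

```text
time: 6.4
ee_pos: [0.5817, 0.1299, 0.0163]
eef_rot: [0.393, 0.919, -0.0, 0.0]
ft_force: [0.5, -1.6, 6.6]
width: 0.0773
```

```bash
python3 - <<'E'
from h import *
go(.5858,.1156,.0158,43.7)
snap("wrist","w4"); f=dict(np.load("w4.npz"))
masterfit(f,.56,.195,"w4m")
g=rect(f,f["p"],.58,.14,.06,.0315,600);cv2.imwrite("pics/w4g.png",g[:,:,::-1])
E
```

```text
t 6.4 pos [0.5817 0.1299 0.0163] jaw 43.69 F [ 0.5 -1.6  6.6] w 0.0773 tilt -1.0
 shift [-0.0131, -0.0069, 0.0005] roll -0.0002
master circle (0.5591, 0.195) r 0.0346 cen (np.float32(0.5581), np.float32(0.1946)) {11: (96, 32.4), 12: (704, 2.0), 13: (94, 17.7)}
```

View pics/w4g.png

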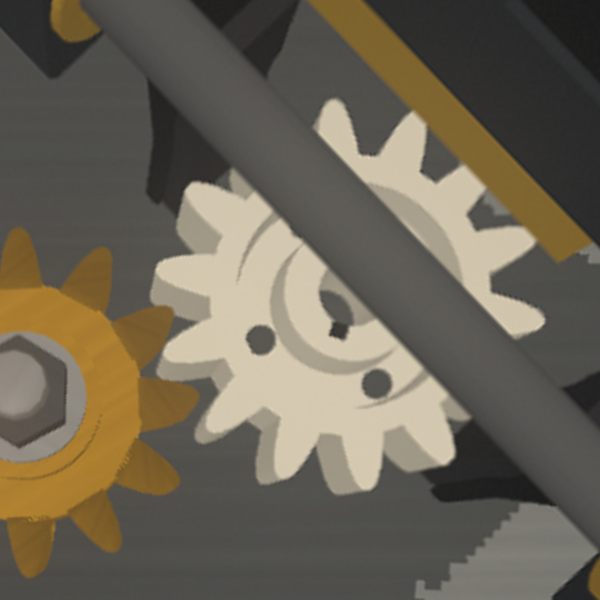

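Teeth are engaging and the master hasn't moved. The distance is about 68 mm, so I'll press in another 3 mm.

Request:
move_arm(series=[[0.0007,0.0003,0,0],[0.0014,0.0006,0,0],[0.002,0.0009,0,0],[0.0026,0.0012,0,0],[0.0026,0.0012,0,0],[0.0026,0.0012,0,0]])

```text
time: 7.05
ee_pos: [0.5809, 0.1323, 0.0163]
eef_rot: [0.393, 0.919, -0.0, 0.0]
ft_force: [1.0, -2.9, 6.2]
width: 0.0774
```

```bash
python3 - <<'E'
from h import *
go(.5858,.1156,.0158,43.7)
snap("wrist","w5"); f=dict(np.load("w5.npz"))
masterfit(f,.56,.195,"w5m")
g=rect(f,f["p"],.58,.14,.06,.0315,600);cv2.imwrite("pics/w5g.png",g[:,:,::-1])
E
```

```text
t 7.05 pos [0.5809 0.1323 0.0163] jaw 43.67 F [ 1.  -2.9  6.2] w 0.0774 tilt -1.0
 shift [-0.0155, -0.008, 0.0006] roll -0.0004
master circle (0.5591, 0.1951) r 0.0345 cen (np.float32(0.5581), np.float32(0.1948)) {11: (86, 32.6), 12: (706, 2.1), 13: (86, 18.0)}
```

View pics/w5g.png

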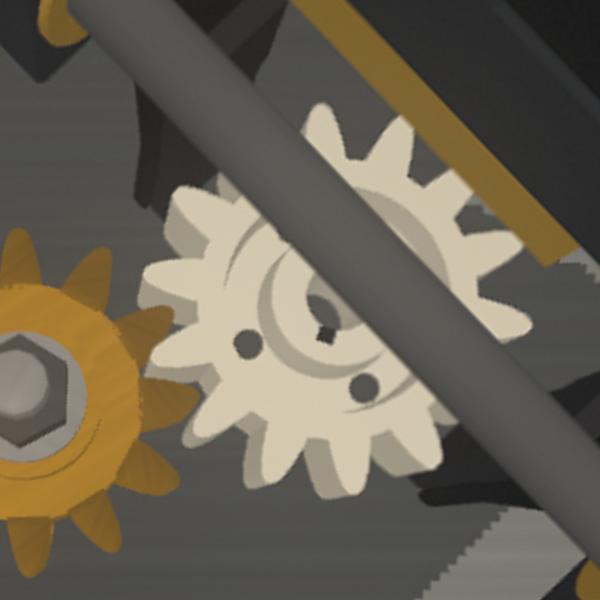

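Full mesh: distance 65.2 mm with about 3 N of radial reaction. Now I'll work out the arc.

```bash
python3 - <<'E'
import numpy as np
R0=.0651;R=.0654;p0=np.radians(-71.4);j=np.radians(43.7)
y=np.array([np.cos(j),np.sin(j)]);x=np.array([-y[1],y[0]])
s=R0*np.array([np.cos(p0),np.sin(p0)])
for d in range(2,43,2):
    a=p0+np.radians(d); w=R*np.array([np.cos(a),np.sin(a)])-s
    print(d,[round(float(w@x),4),round(float(w@y),4)])
E
```

```text
2 [-0.0012, 0.002]
4 [-0.0021, 0.0041]
6 [-0.0028, 0.0062]
8 [-0.0036, 0.0084]
10 [-0.0042, 0.0106]
12 [-0.0047, 0.0128]
14 [-0.0052, 0.015]
16 [-0.0056, 0.0173]
18 [-0.0059, 0.0195]
20 [-0.0062, 0.0218]
22 [-0.0064, 0.0241]
24 [-0.0064, 0.0264]
26 [-0.0064, 0.0286]
28 [-0.0064, 0.0309]
30 [-0.0062, 0.0332]
32 [-0.006, 0.0355]
34 [-0.0057, 0.0377]
36 [-0.0053, 0.04]
38 [-0.0048, 0.0422]
40 [-0.0042, 0.0444]
42 [-0.0036, 0.0466]
```

Request:
move_arm(series=[[-0.0012,0.002,0,0],[-0.0021,0.0041,0,0],[-0.0028,0.0062,0,0],[-0.0036,0.0084,0,0],[-0.0042,0.0106,0,0],[-0.0047,0.0128,0,0],[-0.0052,0.015,0,0],[-0.0056,0.0173,0,0],[-0.0059,0.0195,0,0],[-0.0062,0.0218,0,0],[-0.0062,0.0218,0,0]])

```text
time: 8.2
ee_pos: [0.6001, 0.1432, 0.0161]
eef_rot: [0.393, 0.919, -0.0, -0.0]
ft_force: [-2.1, -2.1, 7.8]
width: 0.0778
```

```bash
python3 - <<'E'
from h import *
go(.5858,.1156,.0158,43.7)
snap("wrist","w6"); f=dict(np.load("w6.npz"))
masterfit(f,.56,.195,"w6m")
g=rect(f,f["p"],.58,.16,.06,.0315,600);cv2.imwrite("pics/w6g.png",g[:,:,::-1])
E
```

```text
t 8.2 pos [0.6001 0.1432 0.0161] jaw 43.7 F [-2.1 -2.1  7.8] w 0.0778 tilt -1.0
 shift [-0.0101, -0.0295, 0.0003] roll 0.0
master circle (0.5592, 0.1952) r 0.0346 cen (np.float32(0.5591), np.float32(0.1951)) {11: (8, 30.7), 12: (708, 12.6), 13: (7, 13.2)}
```

View pics/w6g.png

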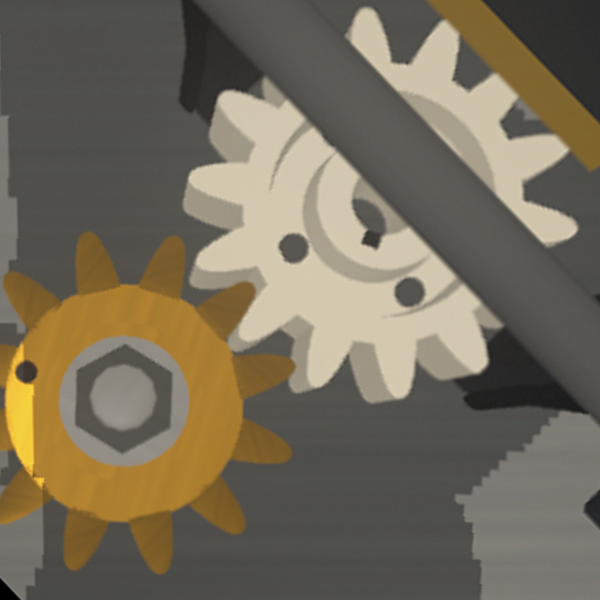

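The master has turned +40.6° by its teeth and 42° by the dot, with the distance at 64.9 mm. I'll continue the roll.

Request:
move_arm(series=[[-0.0002,0.0023,0,0],[-0.0002,0.0046,0,0],[-0.0002,0.0068,0,0],[-0.0002,0.0091,0,0],[0,0.0114,0,0],[0.0002,0.0137,0,0],[0.0005,0.0159,0,0],[0.0009,0.0182,0,0],[0.0014,0.0204,0,0],[0.002,0.0226,0,0],[0.002,0.0226,0,0]])

```text
time: 9.35
ee_pos: [0.6153, 0.1602, 0.0161]
eef_rot: [0.393, 0.919, -0.0, -0.0]
ft_force: [-0.7, -1.7, 6.4]
width: 0.0776
```

```bash
python3 - <<'E'
from h import *
go(.5858,.1156,.0158,43.7)
snap("wrist","w7"); f=dict(np.load("w7.npz"))
masterfit(f,.56,.195,"w7m")
g=rect(f,f["p"],.59,.17,.06,.0315,600);cv2.imwrite("pics/w7g.png",g[:,:,::-1])
E
```

```text
t 9.35 pos [0.6153 0.1602 0.0161] jaw 43.7 F [-0.7 -1.7  6.4] w 0.0776 tilt -1.0
 shift [-0.0118, -0.0521, 0.0003] roll -0.0001
master circle (0.5594, 0.1954) r 0.0345 cen (np.float32(0.5595), np.float32(0.1956)) {11: (25, 6.7), 12: (710, 25.4), 13: (25, 0.1)}
```

View pics/w7g.png

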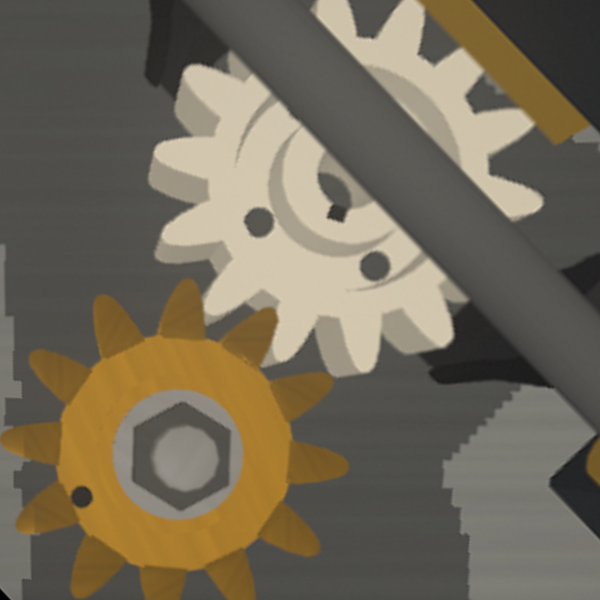

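Master turned about +83° (2.8 teeth), distance 65.0 mm. Releasing and rising.

Request:
move_arm(series=[[0,0,0,0],[0,0,0,0],[0,0,0,0],[0,0,0,0],[0,0,0,0],[0,0,-0.004,0],[0,0,-0.012,0],[0,0,-0.025,0],[0,0,-0.045,0],[0,0,-0.075,0],[0,0,-0.105,0],[0,0,-0.125,0],[0,0,-0.135,0],[0,0,-0.135,0]], claw=1)

```text
time: 10.8
ee_pos: [0.6161, 0.1608, 0.153]
eef_rot: [0.393, 0.919, 0.001, 0.001]
ft_force: [-0.4, 0.3, 0.2]
width: 0.0871
```

```bash
python3 - <<'E'
from h import *
snap("wrist","w8"); f=dict(np.load("w8.npz"))
masterfit(f,.56,.195,"w8m")
gearfit(f,f["p"],.6145,.161,half=.05,thr=170)
g=rect(f,f["p"],.59,.17,.08,.0315,600);cv2.imwrite("pics/w8g.png",g[:,:,::-1])
go(.4825,-.0285,.15,29.2)
E
```

```text
master circle (0.5594, 0.1953) r 0.0345 cen (np.float32(0.5595), np.float32(0.1954)) {11: (22, 5.8), 12: (690, 25.5), 13: (30, 2.0)}
circle (0.6085, 0.1288) r 0.009 centroid (0.6095, 0.1288) area 107.58992935771342 {14: (25, 25.1), 18: (43, 10.2)}
t 10.85 pos [0.6154 0.1607 0.1514] jaw 43.7 F [ 0.5 -0.1 -0.5] w 0.0871 tilt -1.0
 shift [-0.045, -0.2268, 0.0012] roll 0.253
```

View pics/w8g.png

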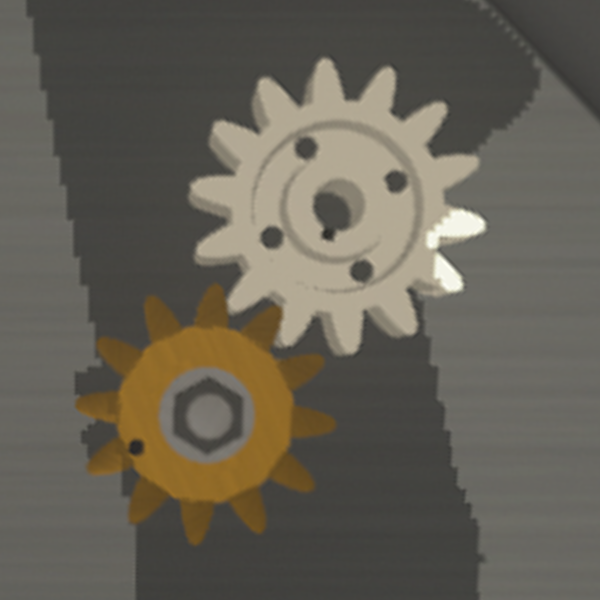

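Still in mesh after release. Next is the 18-tooth gear, gripping across a tooth gap at jaw angle 49.2°.

Request:
move_arm(series=[[-0.004,-0.018,0,-0.02],[-0.01,-0.05,0,-0.05],[-0.018,-0.09,0,-0.096],[-0.026,-0.13,0,-0.096],[-0.034,-0.17,0,-0.096],[-0.04,-0.2,0,-0.096],[-0.044,-0.22,0,-0.096],[-0.045,-0.2268,0,-0.096],[-0.045,-0.2268,0,-0.096],[-0.045,-0.2268,0,-0.096]])

```text
time: 11.85
ee_pos: [0.4831, -0.0273, 0.1509]
eef_rot: [0.348, 0.938, 0.0, 0.0]
ft_force: [-0.1, 0.5, -0.3]
width: 0.0868
```

```bash
python3 - <<'E'
from h import *
go(.4825,-.0285,.15,49.2)
snap("wrist","w9"); f=dict(np.load("w9.npz"))
gearfit(f,f["p"],.4825,-.0285,half=.046,thr=110,ns=(18,),tag="w9o")
go(.4825,-.0285,.15,49.2)
E
```

```text
t 11.85 pos [ 0.4831 -0.0273  0.1509] jaw 49.29 F [-0.1  0.5 -0.3] w 0.0868 tilt -1.0
 shift [-0.0004, -0.0013, 0.0009] roll 0.0016
circle (0.4796, -0.0301) r 0.0408 centroid (0.4792, -0.0297) area 4074.15893108863 {18: (299, 19.3)}
t 11.9 pos [ 0.4831 -0.0272  0.1509] jaw 49.31 F [ 0.5 -0.   0.8] w 0.0871 tilt -1.0
 shift [-0.0004, -0.0013, 0.0009] roll 0.0018
```

View pics/w9o.png

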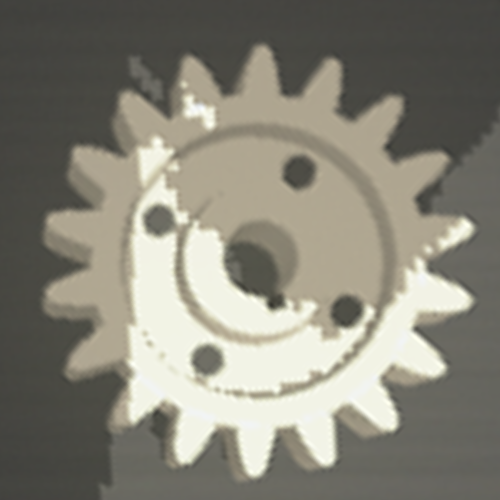

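Request:
move_arm(series=[[0,-0.003,0.01,0],[0,-0.003,0.03,0],[0,-0.003,0.055,0],[0,-0.003,0.075,0],[0,-0.003,0.087,0],[0,-0.003,0.09,0],[0,-0.003,0.09,0]])

```text
time: 12.6
ee_pos: [0.4805, -0.0308, 0.0609]
eef_rot: [0.349, 0.937, -0.0, -0.0]
ft_force: [-0.2, -0.3, 0.3]
width: 0.0868
```

```bash
python3 - <<'E'
from h import *
go(.4806,-.0296,.0158,49.2)
snap("wrist","w10")
E
```

```text
t 12.6 pos [ 0.4805 -0.0308  0.0609] jaw 49.21 F [-0.2 -0.3  0.3] w 0.0868 tilt -1.0
 shift [0.0007, 0.001, 0.0451] roll 0.0001
```

View pics/w10.png

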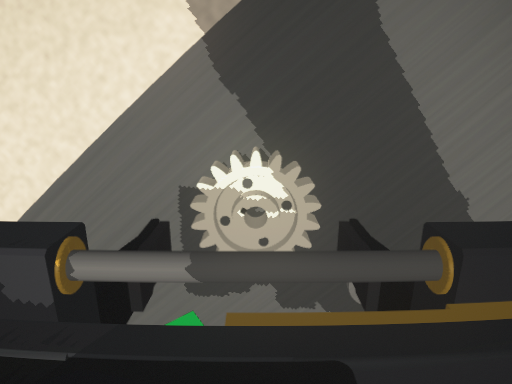

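The gear is centred to about 1 mm (tips at columns 190 and 321, finger midline at 254). Descending and gripping.

Request:
move_arm(series=[[0,0.001,0.008,0],[0,0.001,0.02,0],[0,0.001,0.03,0],[0,0.001,0.037,0],[0,0.001,0.042,0],[0,0.001,0.0448,0],[0,0.001,0.0448,0]])

```text
time: 13.35
ee_pos: [0.4809, -0.0302, 0.0159]
eef_rot: [0.349, 0.937, -0.0, -0.0]
ft_force: [-0.5, -0.4, 0.6]
width: 0.0868
```

Request:
move_arm(series=[[0,0,0,0],[0,0,0,0],[0,0,0,0],[0,0,0,0],[0,0,0,0]], claw=-0.2, newtons=10)

```text
time: 13.85
ee_pos: [0.4814, -0.0301, 0.0165]
eef_rot: [0.349, 0.937, 0.0, 0.0]
ft_force: [-0.4, -0.2, 2.9]
width: 0.0783
```

```bash
python3 - <<'E'
from h import *
go(.4806,-.10,.0158,49.2)
go(.5785,-.2147,.0158,49.2)
E
```

```text
t 13.85 pos [ 0.4814 -0.0301  0.0165] jaw 49.2 F [-0.4 -0.2  2.9] w 0.0783 tilt -1.0
 shift [-0.0451, -0.0534, 0.0007] roll -0.0001
t 13.85 pos [ 0.4814 -0.0301  0.0165] jaw 49.2 F [-0.4 -0.2  2.9] w 0.0783 tilt -1.0
 shift [-0.1941, -0.0762, 0.0007] roll -0.0001
```

Request:
move_arm(series=[[-0.004,-0.005,0,0],[-0.011,-0.014,0,0],[-0.021,-0.026,0,0],[-0.031,-0.038,0,0],[-0.043,-0.048,0,0],[-0.057,-0.055,0,0],[-0.072,-0.0575,0,0],[-0.087,-0.06,0,0],[-0.102,-0.062,0,0],[-0.117,-0.0645,0,0],[-0.132,-0.0665,0,0],[-0.147,-0.069,0,0],[-0.162,-0.0715,0,0],[-0.175,-0.0735,0,0],[-0.185,-0.075,0,0],[-0.191,-0.0758,0,0],[-0.1941,-0.0762,0,0],[-0.1941,-0.0762,0,0],[-0.1941,-0.0762,0,0]])

```text
time: 15.75
ee_pos: [0.578, -0.2164, 0.0165]
eef_rot: [0.349, 0.937, -0.0, 0.0]
ft_force: [-0.2, -0.5, 4.4]
width: 0.0782
```

```bash
python3 - <<'E'
from h import *
go(.5785,-.2147,.0158,49.2)
snap("wrist","w11");snap("scene","s11")
E
```

```text
t 15.75 pos [ 0.578  -0.2164  0.0165] jaw 49.13 F [-0.2 -0.5  4.4] w 0.0782 tilt -1.0
 shift [0.0008, 0.0016, 0.0007] roll -0.0011
```

View pics/w11.png

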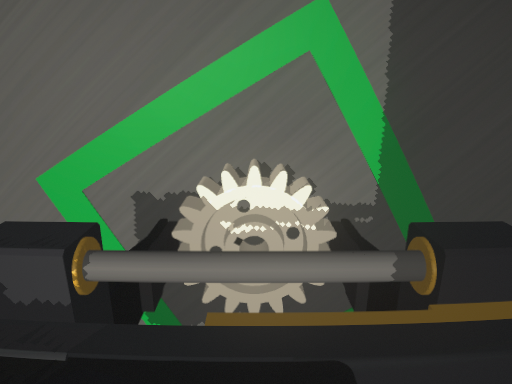

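View pics/s11.png

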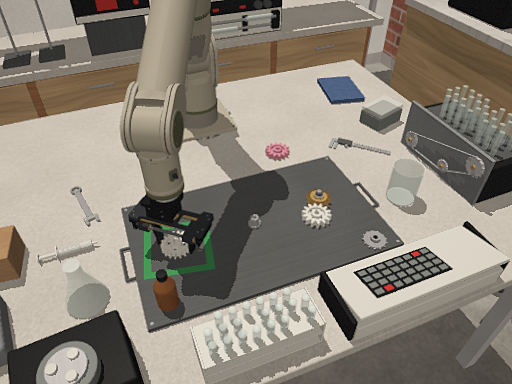

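Request:
move_arm(series=[[0,0,0,0],[0,0,0,0],[0,0,0,0],[0,0,0,0],[0,0,0,0],[0,0,-0.004,0],[0,0,-0.012,0],[0,0,-0.025,0],[0,0,-0.045,0],[0,0,-0.075,0],[0,0,-0.11,0],[0,0,-0.145,0],[0,0,-0.17,0],[0,0,-0.185,0],[0,0,-0.19,0],[0,0,-0.19,0]], claw=1)

```text
time: 17.45
ee_pos: [0.5782, -0.2146, 0.2063]
eef_rot: [0.349, 0.937, 0.0, 0.0]
ft_force: [0.0, 0.4, -0.0]
width: 0.0868
```

```bash
python3 - <<'E'
from h import *
go(.43,0.0,.25,49.2)
snap("wrist","w12"); f=dict(np.load("w12.npz"))
hsv=cv2.cvtColor(f["p"],cv2.COLOR_RGB2HSV)
o=rect(f,f["p"],.578,-.215,.12,.012,600);cv2.imwrite("pics/w12o.png",o[:,:,::-1])
gearfit(f,f["p"],.578,-.216,half=.05,ns=(18,))
E
```

```text
t 17.45 pos [ 0.5782 -0.2146  0.2063] jaw 49.2 F [ 0.   0.4 -0. ] w 0.0868 tilt -1.0
 shift [0.2524, 0.0656, -0.0437] roll -0.0
circle (0.577, -0.2157) r 0.0413 centroid (0.5761, -0.2158) area 4186.850655218252 {18: (377, 19.1)}
```

View pics/w12o.png

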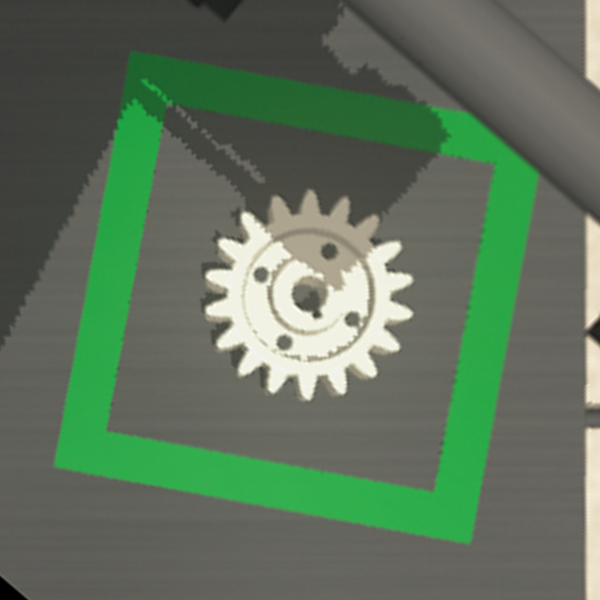

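The 18-tooth gear is well inside, within about 4 mm of the middle. I'll retreat and run a final top and scene check.

Request:
move_arm(series=[[0.01,0.003,-0.005,0],[0.035,0.009,-0.015,0],[0.07,0.018,-0.025,0],[0.105,0.027,-0.035,0],[0.14,0.036,-0.044,0],[0.175,0.045,-0.044,0],[0.21,0.055,-0.044,0],[0.235,0.061,-0.044,0],[0.25,0.065,-0.044,0],[0.2524,0.0656,-0.044,0],[0.2524,0.0656,-0.044,0]])

```text
time: 18.6
ee_pos: [0.4298, -0.0001, 0.2499]
eef_rot: [0.348, 0.937, -0.0, -0.0]
ft_force: [-0.0, -0.9, -0.5]
width: 0.0873
```

```bash
python3 - <<'E'
from h import *
p,d,c=snap("top","t13"); snap("scene","s13")
a=rect(c,p,.59,.175,.07,.03,300); b=rect(c,p,.58,-.214,.12,.012,300)
cv2.imwrite("pics/t13o.png",np.hstack([a,b])[:,:,::-1])
f=dict(np.load("t13.npz"))
go(.43,0,.25,49.2)
E
```

```text
t 18.7 pos [ 0.4302 -0.0008  0.25  ] jaw 49.14 F [ 0.3  0.3 -0.1] w 0.087 tilt -1.0
 shift [0.0007, 0.0005, -0.0] roll -0.0011
```

View pics/t13o.png

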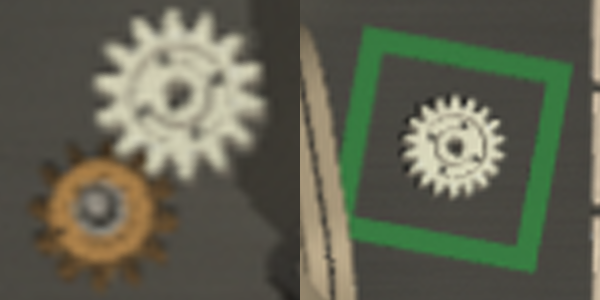

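View pics/t13.png

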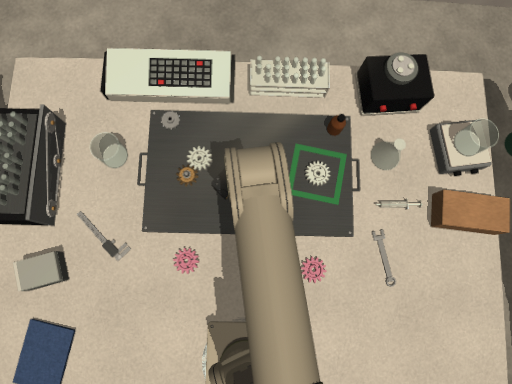

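View pics/s13.png

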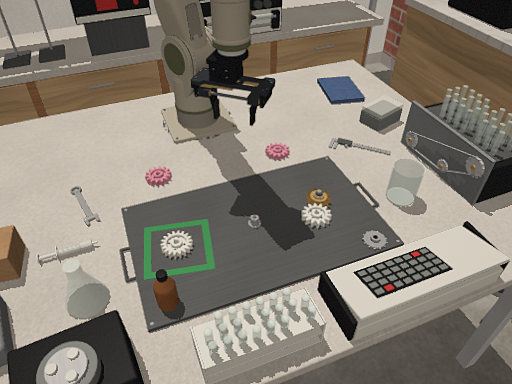

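In the top view the 14-tooth gear at (199,158) is meshed with the master at (187,175), and the 18-tooth gear at (318,173) is centred in the green square. The bystanders are where they started (the hub is at (254,222) in the scene view, as before). Handing in.

```bash
python3 -c "
from bench import r
print(r.close_job())"
```

```text
the job is handed in; nothing more can be done
None
```

The job is done and handed in, with the clock at about 19 s of the 54 s allowed; no verdict was reported.

**14-tooth gear:** I gripped it across its teeth and slid it flat into mesh with the brass master. I then rolled it about 42° round the post and released it.
- **Mesh:** The last measured axis distance was 65.0 mm, taken just before I let go. Pictures taken after release show it still in mesh.
- **Master turn:** It turned about +83° by its tooth phase and +82° by the black dot. That is about 2.8 teeth, against the two required.

**18-tooth gear:** I slid it flat into the green square after that. Its centre is within about 4 mm of the middle, against the 27 mm allowed.

**Other things:** The splined hub, sprocket, bottle, pink look-alikes and the other items look unmoved in the last top and scene pictures. In those pictures the gripper is clear of everything.

**Disagreements:** The cameras differed by 1–4 mm on some positions, and the hub estimates by about 10 mm. I relied on close wrist views and left clearance. The highest force reading was about 8 N, upwards, while sliding.

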